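# Set the sliding fence of a portion gauge to its marked stop

## Task

Set the portion gauge: press down the brake pad in the middle of the sliding fence and, keeping it pressed, push the fence along the rail until it rests against the stop that bears the upright pin; then let the pad come up so that the brake holds it there. Never drag the fence while its brake is on, be gentle with it (no hard pressing or squeezing), and leave the stamp, the tub and the scraper where they are.

Things in the scene. Friction and masses are not known exactly. Their poses are not given: they have to be found in the camera images.
- gauge: Portion gauge fixed to the worktop: a white plastic board 440 x 170 mm and 10 mm thick with a scale and, along its near long edge, a slotted aluminium rail (36 mm wide, top 24 mm above the worktop). Origin: on the worktop under the middle of the rail; y runs along the rail, x points across the board, away from the robot. (A tall fixed stack of pans stands right of it, about 0.4 m ahead and 0.5 m right of the robot.)
- fence_mid (a point): Middle of the top of the dark ribbed brake pad on the sliding fence, 40 mm above the worktop (moves with the fence, does not sink with the pad). The pad is 50 mm along the rail, 36 mm across, and lies between two upright shoulders of the fence, whose inner faces are 28 mm either side of this point along the rail and whose tops are 50 mm above the worktop.
- pad (a joint): How far the brake pad is pressed down (m): 0 up, brake on; 0.006 fully down on its stop. Its spring takes about 6 N to start and 8 N at the bottom. Up, the brake holds the fence with about 5 N; from 0.001 down it is off and the fence slides with under 2 N at up to 0.2 m/s. Let go, the pad springs up and the brake holds again.
- fence (a joint): Position of the sliding fence along the rail (m), 0 at the rail's middle, growing along gauge +y (the robot's left). The fence is a steel carriage on the rail, 90 mm long (ends 45 mm either side of fence_mid), 46 mm wide, with a thin blade (6 mm, top 34 mm above the worktop) reaching 120 mm out over the board along gauge x.
- pin_stop_mid (a point): The marked stop: a fixed steel collar across the rail, 20 mm along it, 50 mm across, top 42 mm above the worktop, bearing an upright pin with a 16 mm ball (top 73 mm). Point: middle of the collar on the rail's centre line, 40 mm above the worktop. It may be at either end of the rail. It is 55 mm from fence_mid when the fence's end touches the collar.
- plain_stop_mid (a point): The other stop: the same collar without a pin, at the other end of the rail, the fence between them. Same point.
- wood_stamp: Turned wooden stamp, 38 mm across, 55 mm high, standing loose in front of the gauge. Origin under its middle.
- cream_tub: Lidded cream-coloured tub, 70 mm across, 51 mm high, loose behind the gauge. Origin under its middle.
- bench_scraper: Bench scraper with a wooden handle, 92 x 132 x 26 mm, lying loose behind the gauge. Origin under its middle.

How it is judged (in metres and radians):
On the way, in this order (a step that is already met when the one before it is completed fails the run):
1. the brake pad is pressed while the fence still stands where it started (within 15 mm) (value of joint pad above 0.002 m and distance of fence_mid from where it was at the start of the episode below 0.015 m), for 0.1 s.
2. with the pad pressed, the fence rests against the marked stop (value of joint pad above 0.001 m and horizontal distance between fence_mid and pin_stop_mid below 0.058 m), for 0.1 s.
At the end, for the whole second after the job is handed in: The fence stands within 3 mm of touching the stop with the pin (fence_mid within 58 mm of pin_stop_mid), at rest, and the pad is up (joint pad under 0.7 mm), brake on (horizontal distance between fence_mid and pin_stop_mid below 0.058 m and value of joint pad between -0.0015 and 0.0007 m and linear speed of fence below 0.005 m/s).
It fails at once if the fence is dragged (faster than 20 mm/s) while its pad is up and the brake on (value of joint pad below 0.0005 m and (velocity of joint fence above 0.02 m/s or velocity of joint fence below -0.02 m/s)).
It fails at once if the fence is pressed or squeezed with more than 40 N (contact force between the fingers and fence above 40 N).
It fails at once if the wood stamp is moved or lifted by more than 20 mm (distance of wood_stamp from where it was at the start of the episode above 0.02 m).
It fails at once if the cream tub is moved or lifted by more than 20 mm (distance of cream_tub from where it was at the start of the episode above 0.02 m).
It fails at once if the bench scraper is moved or lifted by more than 20 mm (distance of bench_scraper from where it was at the start of the episode above 0.02 m).
It also fails if it takes over 42 s, if anything falls off the work surface, if the arm or the gripper's body presses on something with over 40 N, if the wrist force passes 120 N, or if a joint passes its speed limit or range.

## Robot

A 7-joint arm with a two-finger parallel gripper is mounted at the origin on a cart in front of the work surface, level with it; the furniture and walls round the work are solid. World frame = base frame: x ahead of the robot, y to its left, z up, the work surface at z = 0. Lengths are in mm, angles in degrees, forces in N, time in s.
With the tool pointing down it reaches from about 400 to 875 mm from the base axis. Payload 19.3 kg.
Tool frame: the origin (TCP) lies on the centre line of the jaws, within the pads' length; the fingertips stand 19 mm ahead of it and the grasp point (between the pads) is the TCP; z points along the fingers, y is the line along which they close (so a half turn about z gives the same grasp; the last joint's range is limited). The gripper opens to 85 mm and grips with 20 to 120 N. Pads are 22 mm wide; open, the fingers measure 114 mm over their backs; the gripper's body (76 mm by 85 mm) begins 54 mm behind the grasp point. The pads swing forward as they close: fully open they stand 13 mm farther back than shut.
Start: joints at [-80.856, 29.874, -2.08, 91.645, 1.215, 58.505, -6.463], TCP at [142.384, 608.557, 250.291] pointing down, gripper open.
Joint ranges: [-166.77, 166.77], [-17.47, 122.26], [-85.68, 81.53], [9.62, 139.38], [-72.42, 252.41], [9.2, 110.78], [-144.41, 144.41]. Speed limits (degrees/s): [108.29, 108.29, 136.94, 136.94, 172.46, 172.46, 172.46].

## Interface

Orientations are given as a 3x3 rotation matrix whose columns are the frame's x, y, z axes.
In Python, from cell import sensors, imaging, job gives the robot as it stands.
- The arm moves only by the tool jog_arm, never from a script. Its arguments are lists of equal length, an entry for each row: "translation": the shift along the tool's x, y, z in units of 30 mm (1.0 is 30 mm), a list of three; "dr": the turn, a rotation vector about the tool's x, y, z in units of 6 degrees (1.0 is 6 degrees), a list of three; "jaw": the opening, from -1 (shut) to 1 (fully open). A call has 1 to 12 rows; each row is the pose to reach, as a shift and turn from the pose commanded when the call began, along the tool's axes at that moment; what a row does not reach only later rows make up. A row lasts 1/12 s, in which the tool goes at most 41.7 mm and 7.16 degrees, less where a joint would pass 70% of its speed; a pose out of reach is approached as far as the arm can. A call with a gripper value outside its range is refused whole. The fingers move at their own pace and stop on an object; the grip force is fixed at half the most. Time passes only in rows, so rows that repeat a pose let the fingers close. It gives the time, the measured TCP pose, the force, the opening and the grip force at its end, in the units of the state.
- sensors.get_state(): the state, without advancing time (a new reading comes with each control period).
- imaging.capture(name): name is "scene" or "top"; returns a dict with "image" (480x640x3 uint8, red, green, blue), "depth" (480x640 float32, mm along the optical axis (not along the pixel's ray), 0 where there is no reading), "fx", "fy", "cx", "cy" (pixels), "T" (4x4, takes a point from camera to world coordinates). Camera axes: x right, y down, z forward; pixel columns grow to the right and rows downward; lengths in mm; the calibration is good to about 2 mm. A picture is of the moment at which its call begins.
- job.hand_in(): hands the job in; it is judged then, once.
The state is a dict: "t": time; "joints": joint angles; "qd": joint speeds; "effort": joint torques, N m; "tool_pos": TCP position; "orientation": TCP orientation; "ft_force": force on the tool from outside, world axes, zero at the start; "moment": the same for the moment, N m; "width": finger opening in mm; "grasp_force": force on a finger pad.
Only numpy, scipy, OpenCV 4.12 (cv2) and the standard library are available. Lean on these libraries where they do the work, as an engineer would, in place of code of your own. Each camera call takes 0.05 s, during which the arm holds its last target. There are 200 camera calls.

## Working session

There is one attempt and no reset: what is moved stays moved. The work goes in short steps, Python scripts to look and compute and a tool call to move; the robot and the scene stay as the last step left them, time stands still between calls to the robot, and variables do not carry over. Pictures are saved under pics/ and viewed, at most 10 in all, crops included, and the job is handed in when it is done.

Besides the shell and the picture viewer there is one more tool, called after ">>>" by a JSON object that holds its "api" and its "payload", one argument or row to a line. jog_arm: Moves the arm, as the interface text tells. Its arguments: {"type":"object","properties":{"translation":{"type":"array"},"dr":{"type":"array"},"jaw":{"type":"array"}},"required":["translation","dr","jaw"]}

```bash
mkdir -p pics
python3 - <<'E'
from cell import sensors, imaging
import cv2,numpy as np
s=sensors.get_state();print(s['t'],s['tool_pos'],s['orientation'],s['width'],s['ft_force'])
for n in('scene','top'):
    c=imaging.capture(n);cv2.imwrite(f'pics/{n}0.png',c['image'][:,:,::-1]);np.savez(f'{n}0.npz',**c);print(n,c['fx'],c['cx'],c['cy'],c['T'])
E
```

```text
0.0 [142.32156398 608.23943293 249.69788069] [[-9.73717020e-01  2.27761130e-01 -1.78301811e-04]
 [ 2.27761180e-01  9.73716304e-01 -1.18515754e-03]
 [-9.63174419e-05 -1.19461830e-03 -9.99999282e-01]] 85.42109743217708 [ 0.46659477 -0.11320177 -0.19499695]
scene 436.1220486537873 320.024155697505 237.9225867044655 [[-6.21992419e-01 -4.55502994e-01  6.36900662e-01  1.07809233e+01]
 [-7.82846609e-01  3.44469187e-01 -5.18162297e-01  5.36242106e+02]
 [ 1.66318244e-02 -8.20888544e-01 -5.70846197e-01  5.76287578e+02]
 [ 0.00000000e+00  0.00000000e+00  0.00000000e+00  1.00000000e+00]]
top 543.1263869902801 316.3777828015233 235.6949771054318 [[-2.87417111e-02 -9.98319557e-01  5.03187377e-02  5.30104537e+02]
 [-9.99554592e-01  2.82997901e-02 -9.47311945e-03  7.58697949e+01]
 [ 8.03319071e-03 -5.05685990e-02 -9.98688282e-01  9.59158592e+02]
 [ 0.00000000e+00  0.00000000e+00  0.00000000e+00  1.00000000e+00]]
```

View pics/scene0.png

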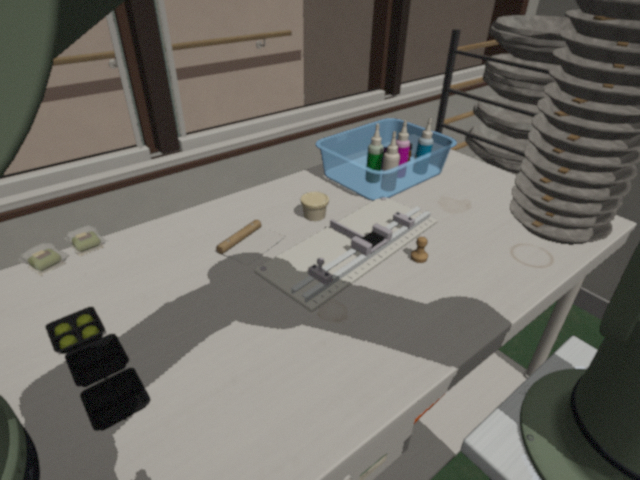

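View pics/top0.png

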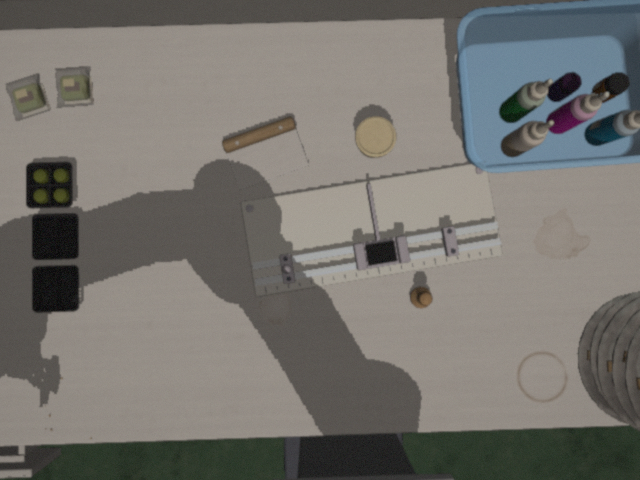

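The scene view shows the pin stop at about (320,265), on the robot's left. In the top view the pin collar is at (287,267), the pad at (381,252), the plain collar at (450,241) and the stamp at (421,297).

```bash
cat > h.py <<'E'
import numpy as np,cv2
def ray(c,u,v,z):
    T=c['T'];d=T[:3,:3]@np.array([(u-c['cx'])/c['fx'],(v-c['cy'])/c['fy'],1]);o=T[:3,3]
    return o+d*(z-o[2])/d[2]
E
python3 - <<'E'
from h import *
c=np.load('top0.npz');im=c['image']
def blob(m,x0,y0,x1,y1):
    n,l,s,ce=cv2.connectedComponentsWithStats(m[y0:y1,x0:x1].astype(np.uint8))
    i=1+np.argmax(s[1:,4]);print(s[i]);
    p=np.argwhere(l==i)[:,::-1].astype(np.float32);r=cv2.minAreaRect(p);print(r)
    return np.array(r[0])+[x0,y0]
p=blob(im.max(2)<60,355,232,410,275);print(p,ray(c,*p,40))
for q in[(287,267),(450,241)]:print(ray(c,*q,42))
print('stamp',ray(c,421,297,50))
cv2.imwrite('pics/crop.png',cv2.resize(im[220:300,240:510,::-1],None,fx=2.9,fy=2.9,interpolation=2))
E
```

```text
[ 10   9  31  24 572]
((25.270273208618164, 20.12162208557129), (20.385475158691406, 28.76982307434082), 80.53767395019531)
[380.27027321 252.12162209] [545.50597049 -40.21534678  40.        ]
[524.9163591 118.178411   42.       ]
[ 560.91215682 -158.76331163   42.        ]
stamp [ 468.54584304 -104.37799811   50.        ]
```

View pics/crop.png

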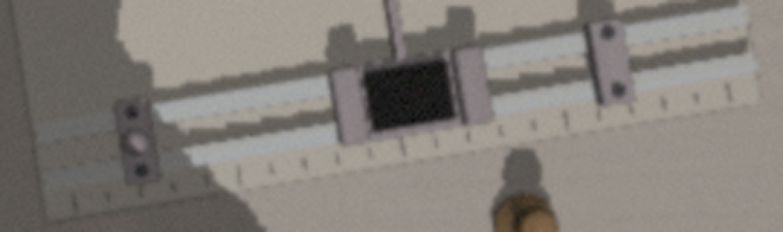

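The crop confirms the pin ball on the left collar at (287.6,269). The rail direction is about (-0.136, 0.991) and the pad is at about (544, -40).

>>> {"api": "jog_arm", "payload": {
  "translation": [
    [-18,-18,1],
    [-18,-18,1],
    [-18,-18,1],
    [-18,-18,1],
    [-18,-18,1],
    [-18,-18,1],
    [-18,-18,1],
    [-18,-18,1],
    [-18,-18,1],
    [-18,-18,1],
    [-18,-18,1],
    [-18,-18,1]
  ],
  "dr": [
    [0,0,-3.5],
    [0,0,-3.5],
    [0,0,-3.5],
    [0,0,-3.5],
    [0,0,-3.5],
    [0,0,-3.5],
    [0,0,-3.5],
    [0,0,-3.5],
    [0,0,-3.5],
    [0,0,-3.5],
    [0,0,-3.5],
    [0,0,-3.5]
  ],
  "jaw": [-1,-1,-1,-1,-1,-1,-1,-1,-1,-1,-1,-1]
}}

```text
t: 1.1
tool_pos: [406.4, 182.1, 230.7]
orientation: [[-0.991, -0.136, 0.0], [-0.136, 0.991, 0.0], [-0.0, 0.0, -1.0]]
ft_force: [1.7, 2.5, 0.0]
width: 0.1
grasp_force: 0.0
```

>>> {"api": "jog_arm", "payload": {
  "translation": [
    [-3.5,-8,2],
    [-3.5,-8,2],
    [-3.5,-8,2],
    [-3.5,-8,2],
    [-3.5,-8,2],
    [-3.5,-8,2],
    [-3.5,-8,2],
    [-3.5,-8,2],
    [-3.5,-8,2],
    [-3.5,-8,2]
  ],
  "dr": [
    [0,0,0],
    [0,0,0],
    [0,0,0],
    [0,0,0],
    [0,0,0],
    [0,0,0],
    [0,0,0],
    [0,0,0],
    [0,0,0],
    [0,0,0]
  ],
  "jaw": [-1,-1,-1,-1,-1,-1,-1,-1,-1,-1]
}}

```text
t: 1.93
tool_pos: [542.2, -38.7, 170.5]
orientation: [[-0.991, -0.137, -0.001], [-0.137, 0.991, 0.0], [0.001, 0.0, -1.0]]
ft_force: [0.6, -0.1, 0.1]
width: 0.4
grasp_force: 0.0
```

>>> {"api": "jog_arm", "payload": {
  "translation": [
    [-0.06,-0.07,1],
    [-0.06,-0.07,2],
    [-0.06,-0.07,2.8],
    [-0.06,-0.07,2.8],
    [-0.06,-0.07,2.8],
    [-0.06,-0.07,2.8]
  ],
  "dr": [
    [0,0,0],
    [0,0,0],
    [0,0,0],
    [0,0,0],
    [0,0,0],
    [0,0,0]
  ],
  "jaw": [-1,-1,-1,-1,-1,-1]
}}

```text
t: 2.43
tool_pos: [545.2, -40.6, 88.1]
orientation: [[-0.991, -0.137, 0.001], [-0.137, 0.991, 0.0], [-0.001, -0.0, -1.0]]
ft_force: [0.3, -0.2, 0.4]
width: 0.2
grasp_force: 0.0
```

Run:
```python
from cell import sensors, imaging
from h import *
s=sensors.get_state();print(s['tool_pos'],s['ft_force'])
c=imaging.capture('scene');im=c['image']
T=np.linalg.inv(c['T'])
def px(P):
    q=T@np.append(P,1);return [round(c['fx']*q[0]/q[2]+c['cx'],1),round(c['fx']*q[1]/q[2]+c['cy'],1)]
print('pad',px([544.3,-40.5,40]),'tip',px(s['tool_pos']+np.array([0,0,-19])),'pin',px([521.8,117,40]))
cv2.imwrite('pics/s1.png',cv2.resize(im[180:310,280:440,::-1],None,fx=4.5,fy=4.5,interpolation=2))
```

```text
[545.20534931 -40.5903173   88.14826702] [ 0.25092244 -0.17822265  0.42412671]
pad [np.float64(371.1), np.float64(237.2)] tip [np.float64(372.0), np.float64(225.8)] pin [np.float64(320.8), np.float64(270.3)]
```

View pics/s1.png

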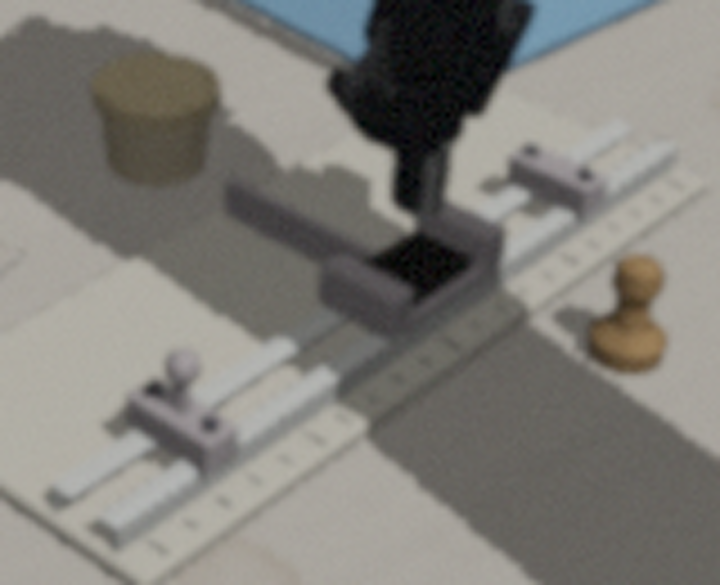

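The tip appears at about (373,226), directly above the pad at (373,238). The jaw knuckles are wide along the rail and could hit the pin's ball at the far end, so I'll turn the tool 90°. First I'll check the joint 7 margin.

```bash
python3 -c "
from cell import sensors
print(sensors.get_state()['joints'])"
```

```text
[ -5.02322068  36.21331218   4.2683472  110.7513378   -4.62902233
  33.07154133 100.16681211]
```

>>> {"api": "jog_arm", "payload": {
  "translation": [
    [0,0,0],
    [0,0,0],
    [0,0,0],
    [0,0,0],
    [0,0,0],
    [0,0,0],
    [0,0,0],
    [0,0,0],
    [0,0,0],
    [0,0,0],
    [0,0,0],
    [0,0,0]
  ],
  "dr": [
    [0,0,15],
    [0,0,15],
    [0,0,15],
    [0,0,15],
    [0,0,15],
    [0,0,15],
    [0,0,15],
    [0,0,15],
    [0,0,15],
    [0,0,15],
    [0,0,15],
    [0,0,15]
  ],
  "jaw": [-1,-1,-1,-1,-1,-1,-1,-1,-1,-1,-1,-1]
}}

```text
t: 3.48
tool_pos: [545.5, -40.5, 88.4]
orientation: [[-0.2, 0.98, 0.003], [0.98, 0.2, 0.001], [0.001, 0.003, -1.0]]
ft_force: [-0.3, 0.7, -0.0]
width: -0.3
grasp_force: 0.0
```

>>> {"api": "jog_arm", "payload": {
  "translation": [
    [0,0,0.2],
    [0,0,0.5],
    [0,0,0.6],
    [0,0,0.7],
    [0,0,0.7]
  ],
  "dr": [
    [0,0,0.7],
    [0,0,0.7],
    [0,0,0.7],
    [0,0,0.7],
    [0,0,0.7]
  ],
  "jaw": [-1,-1,-1,-1,-1]
}}

```text
t: 3.9
tool_pos: [544.6, -41.1, 65.5]
orientation: [[-0.136, 0.991, -0.0], [0.991, 0.136, 0.001], [0.001, -0.0, -1.0]]
ft_force: [-0.1, 0.2, -0.6]
width: 0.1
grasp_force: 0.0
```

>>> {"api": "jog_arm", "payload": {
  "translation": [
    [0,0,0.05],
    [0,0,0.1],
    [0,0,0.15],
    [0,0,0.2],
    [0,0,0.25],
    [0,0,0.25],
    [0,0,0.25]
  ],
  "dr": [
    [0,0,0],
    [0,0,0],
    [0,0,0],
    [0,0,0],
    [0,0,0],
    [0,0,0],
    [0,0,0]
  ],
  "jaw": [-1,-1,-1,-1,-1,-1,-1]
}}

```text
t: 4.48
tool_pos: [544.8, -41.3, 58.3]
orientation: [[-0.134, 0.991, 0.0], [0.991, 0.134, 0.0], [0.0, 0.0, -1.0]]
ft_force: [-0.7, -0.0, 7.1]
width: 0.0
grasp_force: 3.1
```

Contact with the pad shows about 7 N, so I'll press about 3.5 mm further.

>>> {"api": "jog_arm", "payload": {
  "translation": [
    [0,0,0.03],
    [0,0,0.06],
    [0,0,0.09],
    [0,0,0.12],
    [0,0,0.12],
    [0,0,0.12],
    [0,0,0.12]
  ],
  "dr": [
    [0,0,0],
    [0,0,0],
    [0,0,0],
    [0,0,0],
    [0,0,0],
    [0,0,0],
    [0,0,0]
  ],
  "jaw": [-1,-1,-1,-1,-1,-1,-1]
}}

```text
t: 5.07
tool_pos: [544.8, -41.3, 54.8]
orientation: [[-0.134, 0.991, 0.0], [0.991, 0.134, 0.0], [0.0, 0.0, -1.0]]
ft_force: [-3.1, 0.0, 7.0]
width: 0.2
grasp_force: 3.5
```

>>> {"api": "jog_arm", "payload": {
  "translation": [
    [0.07,0,0],
    [0.14,0,0],
    [0.24,0,0],
    [0.34,0,0],
    [0.48,0,0],
    [0.64,0,0],
    [0.8,0,0],
    [1.0,0,0],
    [1.2,0,0],
    [1.4,0,0],
    [1.6,0,0],
    [1.8,0,0]
  ],
  "dr": [
    [0,0,0],
    [0,0,0],
    [0,0,0],
    [0,0,0],
    [0,0,0],
    [0,0,0],
    [0,0,0],
    [0,0,0],
    [0,0,0],
    [0,0,0],
    [0,0,0],
    [0,0,0]
  ],
  "jaw": [-1,-1,-1,-1,-1,-1,-1,-1,-1,-1,-1,-1]
}}

```text
t: 6.07
tool_pos: [537.4, 12.4, 54.8]
orientation: [[-0.134, 0.991, 0.0], [0.991, 0.134, -0.0], [-0.0, 0.0, -1.0]]
ft_force: [-1.8, 0.1, 7.3]
width: 0.2
grasp_force: 3.5
```

>>> {"api": "jog_arm", "payload": {
  "translation": [
    [0.15,0,0],
    [0.3,0,0],
    [0.45,0,0],
    [0.6,0,0],
    [0.75,0,0],
    [0.9,0,0],
    [1.02,0,0],
    [1.11,0,0],
    [1.17,0,0],
    [1.2,0,0],
    [1.2,0,0]
  ],
  "dr": [
    [0,0,0],
    [0,0,0],
    [0,0,0],
    [0,0,0],
    [0,0,0],
    [0,0,0],
    [0,0,0],
    [0,0,0],
    [0,0,0],
    [0,0,0],
    [0,0,0]
  ],
  "jaw": [-1,-1,-1,-1,-1,-1,-1,-1,-1,-1,-1]
}}

```text
t: 6.98
tool_pos: [532.6, 48.2, 54.7]
orientation: [[-0.134, 0.991, -0.0], [0.991, 0.134, 0.0], [0.0, -0.0, -1.0]]
ft_force: [-2.3, -0.2, 6.5]
width: 0.4
grasp_force: 3.5
```

Run:
```python
from cell import sensors, imaging
from h import *
s=sensors.get_state();print(s['t'],s['tool_pos'],s['ft_force'])
im=imaging.capture('scene')['image']
cv2.imwrite('pics/s2.png',cv2.resize(im[180:310,280:440,::-1],None,fx=4.5,fy=4.5,interpolation=2))
```

```text
6.9833 [532.55176828  48.19075545  54.71691325] [-2.31365954 -0.23127322  6.47770144]
```

View pics/s2.png

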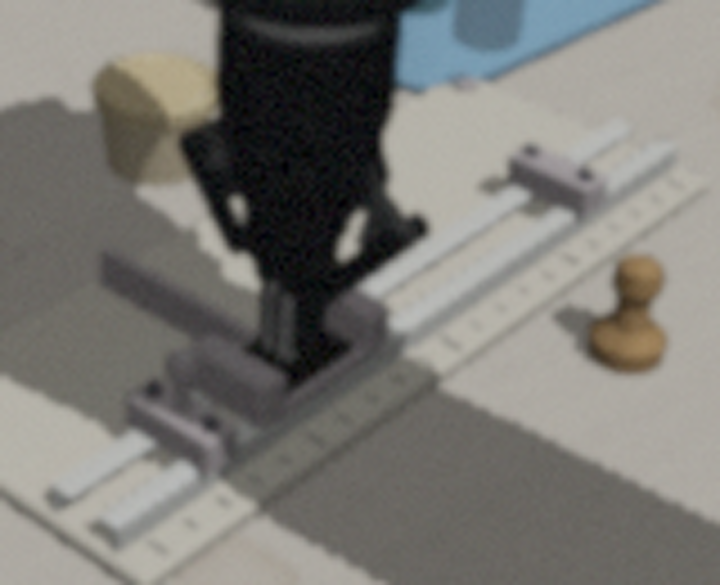

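The fence is following the finger, with the pad still pressed. About 14 mm of gap to the pin collar remains in the crop, near (230,410), so I'll go slowly.

>>> {"api": "jog_arm", "payload": {
  "translation": [
    [0.06,0,0],
    [0.12,0,0],
    [0.18,0,0],
    [0.24,0,0],
    [0.3,0,0],
    [0.36,0,0],
    [0.41,0,0],
    [0.46,0,0],
    [0.5,0,0],
    [0.53,0,0],
    [0.56,0,0],
    [0.56,0,0]
  ],
  "dr": [
    [0,0,0],
    [0,0,0],
    [0,0,0],
    [0,0,0],
    [0,0,0],
    [0,0,0],
    [0,0,0],
    [0,0,0],
    [0,0,0],
    [0,0,0],
    [0,0,0],
    [0,0,0]
  ],
  "jaw": [-1,-1,-1,-1,-1,-1,-1,-1,-1,-1,-1,-1]
}}

```text
t: 8.03
tool_pos: [530.3, 64.5, 54.7]
orientation: [[-0.134, 0.991, -0.0], [0.991, 0.134, -0.0], [-0.0, -0.0, -1.0]]
ft_force: [-2.7, -0.9, 6.4]
width: -0.1
grasp_force: 3.5
```

>>> {"api": "jog_arm", "payload": {
  "translation": [
    [0.03,0,0],
    [0.06,0,0],
    [0.09,0,0],
    [0.12,0,0],
    [0.15,0,0],
    [0.18,0,0],
    [0.21,0,0],
    [0.21,0,0]
  ],
  "dr": [
    [0,0,0],
    [0,0,0],
    [0,0,0],
    [0,0,0],
    [0,0,0],
    [0,0,0],
    [0,0,0],
    [0,0,0]
  ],
  "jaw": [-1,-1,-1,-1,-1,-1,-1,-1]
}}

```text
t: 8.7
tool_pos: [530.1, 70.2, 54.9]
orientation: [[-0.133, 0.991, 0.001], [0.991, 0.133, -0.001], [-0.001, 0.001, -1.0]]
ft_force: [-0.1, -3.1, 7.3]
width: 0.1
grasp_force: 3.5
```

Run:
```python
from cell import sensors, imaging
from h import *
s=sensors.get_state();print(s['t'],s['tool_pos'],s['ft_force'])
im=imaging.capture('scene')['image']
cv2.imwrite('pics/s3.png',cv2.resize(im[230:300,290:380,::-1],None,fx=7,fy=7,interpolation=2))
```

```text
8.7 [530.06314185  70.18571079  54.90777587] [-0.05913564 -3.09704067  7.30408606]
```

View pics/s3.png

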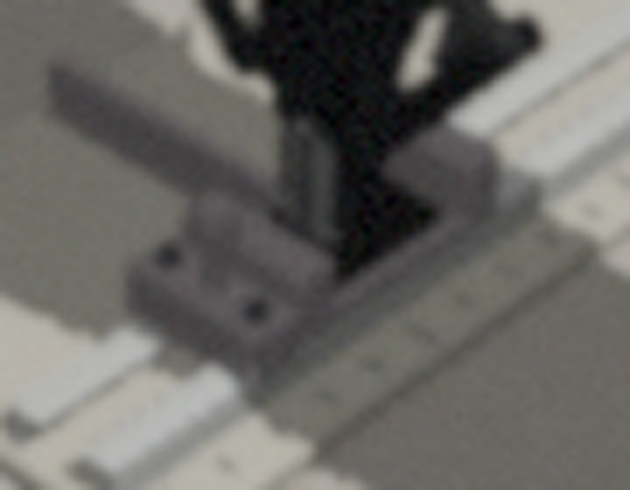

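The shoulder appears flush against the pin collar at about (260,300) in the crop, and a 3 N lateral force has appeared. I'll nudge slightly further to confirm.

>>> {"api": "jog_arm", "payload": {
  "translation": [
    [0.02,0,0],
    [0.04,0,0],
    [0.06,0,0],
    [0.08,0,0],
    [0.1,0,0],
    [0.1,0,0]
  ],
  "dr": [
    [0,0,0],
    [0,0,0],
    [0,0,0],
    [0,0,0],
    [0,0,0],
    [0,0,0]
  ],
  "jaw": [-1,-1,-1,-1,-1,-1]
}}

```text
t: 9.25
tool_pos: [529.7, 73.1, 54.9]
orientation: [[-0.133, 0.991, 0.001], [0.991, 0.133, -0.001], [-0.001, 0.001, -1.0]]
ft_force: [-0.4, -4.3, 7.3]
width: -0.1
grasp_force: 3.5
```

The lateral force is 4.3 N, while the free fence slides with under 2 N, so it must be against the stop. I'll lift straight up.

>>> {"api": "jog_arm", "payload": {
  "translation": [
    [0,0,-0.05],
    [0,0,-0.1],
    [0,0,-0.15],
    [0,0,-0.2],
    [0,0,-0.3],
    [0,0,-0.5],
    [0,0,-1],
    [0,0,-2],
    [0,0,-3],
    [0,0,-4],
    [0,0,-4],
    [0,0,-4]
  ],
  "dr": [
    [0,0,0],
    [0,0,0],
    [0,0,0],
    [0,0,0],
    [0,0,0],
    [0,0,0],
    [0,0,0],
    [0,0,0],
    [0,0,0],
    [0,0,0],
    [0,0,0],
    [0,0,0]
  ],
  "jaw": [-1,-1,-1,-1,-1,-1,-1,-1,-1,-1,-1,-1]
}}

```text
t: 10.25
tool_pos: [529.7, 74.3, 176.2]
orientation: [[-0.134, 0.991, 0.002], [0.991, 0.134, 0.001], [0.001, 0.003, -1.0]]
ft_force: [0.5, 0.5, -0.1]
width: -0.1
grasp_force: 0.0
```

Run:
```python
from cell import sensors, imaging
from h import *
s=sensors.get_state();print(s['t'],s['tool_pos'],s['ft_force'])
im=imaging.capture('scene')['image']
cv2.imwrite('pics/s4.png',cv2.resize(im[230:300,290:380,::-1],None,fx=7,fy=7,interpolation=2))
```

```text
10.25 [529.6769452   74.31882493 176.16614779] [ 0.50155451  0.46164238 -0.07367973]
```

View pics/s4.png

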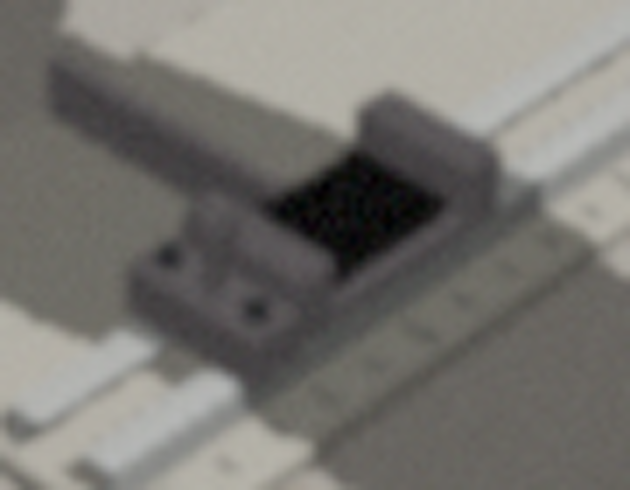

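The fence is flush against the pin collar (crop about (270,310)), the pad is up, and nothing shifted on release.

```bash
python3 -c "
from cell import job
print(job.hand_in())"
```

```text
the job is handed in; nothing more can be done
None
```

The fence rests against the stop with the pin with its pad up and the gripper lifted clear, and the job is handed in; the hand-in gave no verdict.

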